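# Run two round sinkers out of the feeder

### The job

Run two of the round lead sinkers out of the green feeder into the tin, one at a time: press the red thumb paddle all the way down with the fingertips, keep it down until a sinker has dropped into the tin, let it spring fully back up so that the next one rolls to the gate, then do that once more. Only two sinkers may come out, the other three stay in the chute and the paddle is left up. Do not touch the sinkers themselves, and leave the tin and the tackle lying around where they are.

Things in the scene. Friction and masses are not known exactly. Their poses are not given: they have to be found in the camera images.
- feeder: Sinker feeder screwed to the shelf: green base plate 142 x 76 x 8 mm, green legs up to 92 mm high, open aluminium chute 172 mm long, 34 mm wide, 18 mm deep, sloping 8 degrees down to its +x end. Origin: on the shelf straight below the lever's pivot pins (82 mm up). x: along the chute downhill, from paddle end to mouth. Base from x = -130 to +12 mm. Chute and sinkers reach 101 mm
- paddle (a point): Where to press: middle of the top of the red thumb paddle (44 mm along x, 48 mm wide), which stands out on the feeder's +y side, beside the chute. At rest 109 mm above the shelf and 56 mm towards -x, 50 mm towards +y of the feeder's origin, sloping up towards -x by 17 degrees; pressed, sloping down as much, 37 mm lower (72 mm above the shelf), 6 mm farther towards -x. Chute wall 33 mm away
- rocker (a joint): Rocking lever angle, rad: 0 at rest (paddle up, red gate blade down), 0.60 paddle on its stop (gate up). Spring return: 2 N at the paddle to start, 4 N right down. Above 0.54 the gate lets the front sinker out while a stop finger on the lever holds back the next. Let up, the row rolls to the gate in half a second. Let go between 0.2 and 0.5 it can hang on a sinker: press fully
- mouth (a point): The lower end of the chute, on the floor of the chute, 51 mm above the shelf, above the inside of the tin; the sinkers drop out here
- sinker_1: Drilled round lead sinker, grey ball 28 mm in diameter, about 130 g, origin at its centre; first in the row, at the gate. The five touch in single file up the chute; this one starts with its centre 70 mm above the shelf
- sinker_2: Drilled round lead sinker, grey ball 28 mm in diameter, about 130 g, origin at its centre; second in the row
- sinker_3: Drilled round lead sinker, grey ball 28 mm in diameter, about 130 g, origin at its centre; third in the row
- sinker_4: Drilled round lead sinker, grey ball 28 mm in diameter, about 130 g, origin at its centre; fourth in the row
- sinker_5: Drilled round lead sinker, grey ball 28 mm in diameter, about 130 g, origin at its centre; fifth and last in the row
- tin: Open rectangular steel tin lined with cork, 110 mm long (x) by 90 mm (y) by 40 mm high, walls 3 mm, loose, origin under the centre of its bottom; it stands below the mouth of the chute and catches the sinkers (a sinker lying in it has its centre about 20 mm above the shelf)
- spoon_lure: Silver spoon lure with a treble hook, 110 mm long over all, 25 mm wide, flat on the shelf, loose; origin under the middle of the blade, x along it
- stone_sinker: Grey stone sinker bound with copper wire, flattened pebble 58 mm across and 37 mm high, loose; origin under its centre
- squid_jig: Blue silicone squid jig, 115 mm long, 25 mm wide and 23 mm high, lying on the shelf, loose; origin under its middle, x along it
- ice_rod: Short ice-fishing rod with a cork handle and a small reel, 522 mm long, 27 mm high (the reel's crank 40 mm), lying on the shelf, loose; origin under its middle, the tip towards its x, the reel on its y side
- organiser: Blue plastic parts organiser with six clear sliding drawers, 150 mm deep (x), 200 mm wide (y), 156 mm high, fixed; origin under its centre, drawers face its -x
Mind the look-alikes: they are no part of the job. Of the things that look like the feeder, the smaller one is meant. What is shaped like the tin but yellow is not meant.

How it is judged:
By the outcome, as a careful person would: the job done as asked, in the order asked, and still so for the second after the job is handed in, with the robot touching nothing.
It also fails if it takes over 38 s, if anything falls off the work surface, if the arm or the gripper's body presses on something with over 40 N, if the wrist force passes 120 N, or if a joint passes its speed limit or range.

### The arm

A 6-joint arm with a two-finger parallel gripper is mounted at the origin on the work surface. World frame = base frame: x ahead of the robot, y to its left, z up, the work surface at z = 0. Lengths are in m, angles in degrees, forces in N, time in s.
With the tool pointing down it reaches from about 0.35 to 0.775 m from the base axis. Payload 7.3 kg.
Tool frame: the origin (TCP) lies at the very end of the fingers, on their centre line; the grasp point (between the pads) lies 19 mm behind it; x points along the fingers, y is the direction in which the jaws open and shut, and the axes are right-handed (so a half turn about x gives the same grasp; the last joint's range is limited). The gripper opens to 92 mm and grips with 3 to 60 N. Pads are 19 mm wide; open, the fingers measure 130 mm over their backs; the gripper's body (75 mm by 190 mm) begins 47 mm behind the grasp point.
Start: joints at [-83.709, 19.595, 87.324, -0, 73.075, -8.365], TCP at [0.133, -0.508, 0.227] pointing down, gripper open.
Joint ranges: [-145.02, 145.02], [-44.19, 115.74], [2.07, 154.8], [-57.11, 237.11], [16.16, 152.29], [-177.93, 177.93]. Speed limits (degrees/s): [147.25, 147.25, 180, 180, 180, 180].

### API

Orientations are given as a 3x3 rotation matrix whose columns are the frame's x, y, z axes.
In Python, from rig import manip gives the robot as it stands. Calls block until the motion is done:
- manip.movep(position, orientation): joint-space move of the TCP to a pose.
- manip.move_linear(position, rot=None, v=0.15, contact_N=None): straight line of the TCP; rot=None keeps the orientation; v is the mean speed in m/s. With contact_N (N) it stops when the force on the tool has changed by that much, and returns True; else False.
- manip.set_joints(angles): joint-space move.
- manip.command_gripper(opening, strength=None): finger opening in m; strength is the grip in N (None keeps the last); returns when the fingers have stopped.
- manip.dwell(seconds).
- manip.ik(position, orientation): joint angles nearest the present ones, or None.
- manip.capture(name): name is "scene" or "top" or "wrist"; returns a dict with "image" (420x560x3 uint8, red, green, blue), "range_z" (420x560 float32, m along the optical axis (not along the pixel's ray), 0 where there is no reading), "intrinsics" (3x3 intrinsics, pixels), "xyz" and "rotation" of the camera in the world. Camera axes: x right, y down, z forward; pixel columns grow to the right and rows downward; lengths in m; the calibration is good to about 2 mm. A picture is of the moment at which its call begins.
A pose or a line that the arm cannot do raises manip.Unreachable and nothing moves.
- manip.hand_in(): hands the job in, once; it reports no verdict.
Readings, each from a call of its own:
- manip.current_time(): time.
- manip.current_q(): joint angles.
- manip.current_joint_vel(): joint speeds.
- manip.current_joint_efforts(): joint torques, N m.
- manip.current_eef_pos(): TCP position.
- manip.current_ee_rot(): TCP orientation.
- manip.current_wrist_force(): force on the tool from outside, world axes, zero at the start.
- manip.current_torque(): the same for the moment, N m.
- manip.current_opening(): finger opening in m.
Only numpy, scipy, OpenCV 4.12 (cv2) and the standard library are available. Lean on these libraries where they do the work, as an engineer would, in place of code of your own. Each camera call takes 0.05 s, during which the arm holds its last target. There are 200 camera calls.

## Working session

There is one attempt and no reset: what is moved stays moved. The work goes in short steps, each a Python script; the robot and the scene stay as the last script left them, time stands still between calls to the robot, and variables do not carry over. Pictures are saved under pics/ and viewed, about 8 in all and at most 12, crops included, and the job is handed in when it is done.

```bash
mkdir -p pics; cat > h.py <<'E'
from rig import manip
import numpy as np, cv2, pickle
def snap(n,f):
    c=manip.capture(n); cv2.imwrite(f'pics/{f}.png',cv2.cvtColor(c['image'],cv2.COLOR_RGB2BGR)); pickle.dump(c,open(f'pics/{f}.pkl','wb')); return c
def world(c,u,v,r=1):
    p=c['range_z'][v-r:v+r+1,u-r:u+r+1]; z=np.median(p[p>0]); K=c['intrinsics']
    return c['xyz']+c['rotation']@(z*np.array([(u-K[0,2])/K[0,0],(v-K[1,2])/K[1,1],1]))
def cloud(c):
    z=c['range_z'];K=c['intrinsics'];v,u=np.indices(z.shape)
    P=np.stack([(u-K[0,2])/K[0,0]*z,(v-K[1,2])/K[1,1]*z,z],-1)
    P=P@np.array(c['rotation']).T+c['xyz']; P[z<=0]=np.nan; return P
E
python3 - <<'E'
from h import *
a=snap('top','top0');b=snap('scene','scene0')
print(a['xyz'],a['rotation'],b['xyz'],manip.current_time())
E
```

```text
[0.51834553 0.00461586 1.58599328] [[-0.00317377 -0.99847457  0.05512225]
 [-0.99997675  0.00350159  0.00585154]
 [-0.00603563 -0.0551024  -0.99846247]] [ 1.2359359 -1.0616067  1.1757899] 0.1
```

View pics/top0.png

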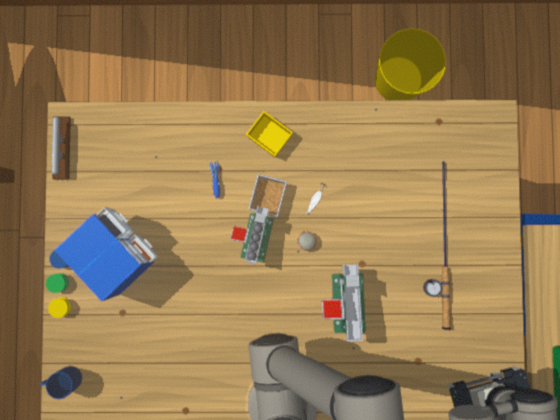

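View pics/scene0.png

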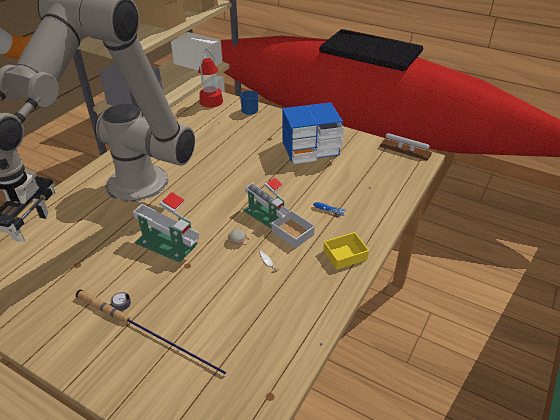

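The top view shows two feeders. One is at (257,235): smaller, loaded with grey balls, with the cork-lined tin at (268,195) below its mouth. The other is at (350,303): larger and empty. The smaller one fits the description. The yellow tin at (270,133) is the decoy. I'll confirm in a crop and measure.

```bash
python3 - <<'E'
from h import *
c=pickle.load(open('pics/top0.pkl','rb'))
im=cv2.cvtColor(c['image'],cv2.COLOR_RGB2BGR)[165:275,210:340]
cv2.imwrite('pics/crop1.png',cv2.resize(im,None,fx=5,fy=5,interpolation=cv2.INTER_CUBIC))
P=cloud(c); hsv=cv2.cvtColor(c['image'],cv2.COLOR_RGB2HSV)
H,S,V=[hsv[...,i].astype(int) for i in range(3)]
sub=np.zeros(H.shape,bool); sub[165:275,210:325]=1
red=sub&((H<8)|(H>172))&(S>150)&(V>110)
n,l,st,ce=cv2.connectedComponentsWithStats(red.astype(np.uint8))
for i in range(1,n):
    if st[i,4]>4:
        q=P[l==i]; print('red',st[i],np.nanmean(q,0).round(4),np.nanmin(q,0).round(3),np.nanmax(q,0).round(3))
        if st[i,4]>60:
            q=P[l==i]; q=q[abs(q[:,2]-.109)<.015]; m=q.mean(0);u,s,vt=np.linalg.svd(q-m);print('normal',vt[2],'rect',cv2.minAreaRect(q[:,:2].astype(np.float32)))
g=sub&(H>60)&(H<95)&(S>90)
q=P[g];q=q[(q[:,2]<.02)];print('green base',len(q),cv2.minAreaRect(q[:,:2].astype(np.float32)))
# chute: everything high in the area excluding red
m=sub&~red&(P[...,2]>.05)&(P[...,2]<.13)
n,l,st,ce=cv2.connectedComponentsWithStats(m.astype(np.uint8));i=1+st[1:,4].argmax()
print('chute',st[i],cv2.minAreaRect(P[l==i][:,:2].astype(np.float32)))
E
```

```text
red [232 227  14  14 145] [0.5254 0.1277 0.1104] [0.506 0.109 0.097] [0.544 0.147 0.124]
normal [-0.34345823  0.05823472 -0.93736074] rect ((0.5257819890975952, 0.12769140303134918), (0.035616062581539154, 0.03527126833796501), 75.89962768554688)
green base 19 ((0.48954659700393677, 0.09047333896160126), (0.058838196098804474, 0.08627529442310333), 79.23351287841797)
chute [230 206  39  58 813] ((0.5283620357513428, 0.1019919216632843), (0.09419999271631241, 0.17105334997177124), 76.1311264038086)
```

View pics/crop1.png

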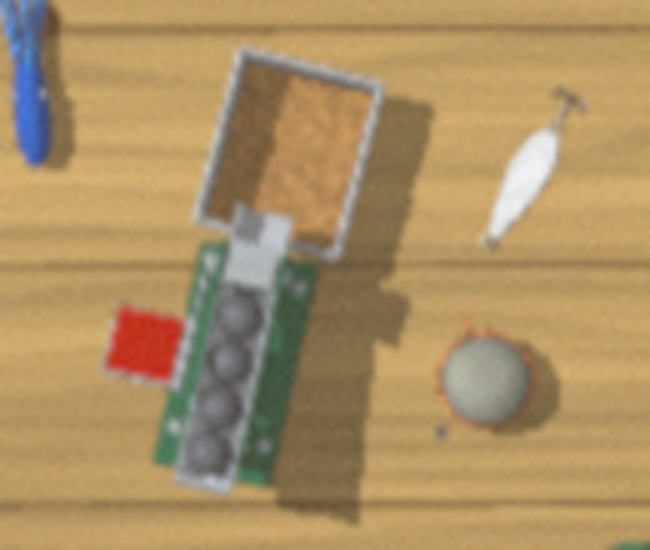

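The crop confirms it: the balls are in this chute, the red paddle is at crop (145,342), the grey cork-lined tin is under the mouth, and the yellow one is separate. The paddle measures (0.525, 0.128, 0.110), against an expected height of 0.109. Its slope of about 20° up towards −x also fits. Feeder x points at about −13°. I'll approach with closed fingers and press until the stop.

```bash
cat >> h.py <<'E'
a=np.radians(-13); fx=np.array([np.cos(a),np.sin(a),0]); fy=np.array([-np.sin(a),np.cos(a),0])
pad=np.array([.5256,.1277,0]); T=pad-.004*fx+.002*fy
def at(z): return T+[0,0,z]
E
python3 - <<'E'
from h import *
X=np.array([0,0,-1.]); best=None
manip.command_gripper(0.0)
for s in (1,-1):
    R=np.column_stack([X,s*fy,np.cross(X,s*fy)]); q=manip.ik(at(.2),R)
    print(s,q)
    if q is not None and (best is None or abs(q[5])<abs(best[1][5])): best=(R,q)
np.save('R.npy',best[0])
manip.movep(at(.2),best[0]); manip.move_linear(at(.135),v=.12)
print(manip.current_time(),manip.current_eef_pos(),manip.current_wrist_force(),manip.current_opening())
snap('scene','pre'); c=snap('scene','pre2')
im=cv2.imread('pics/pre2.png')[130:290,190:370]; cv2.imwrite('pics/pre_c.png',cv2.resize(im,None,fx=4,fy=3.6))
E
```

```text
1 [ 5.87673208e+00  2.22700838e+01  8.76851774e+01 -2.54444375e-14
  7.00447388e+01 -7.11232679e+01]
-1 [ 5.87673208e+00  2.22700838e+01  8.76851774e+01 -2.54444375e-14
  7.00447388e+01  1.08876732e+02]
4.875 [0.52264555 0.13041613 0.13553768] [-0.59452176  0.18112156 -0.61770041] 0.00013270918631251008
```

View pics/pre_c.png

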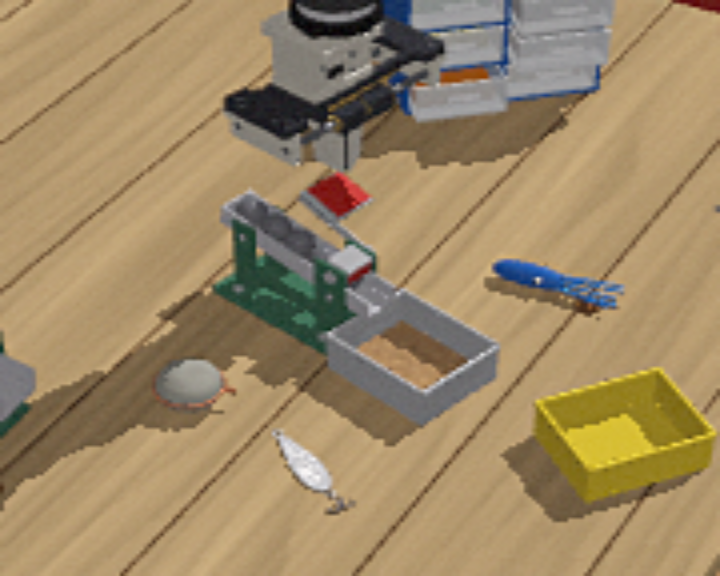

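The fingertips are right above the paddle (340,190), and the view into the tin is clear. First press.

```bash
cat >> h.py <<'E'
def press(n):
    hit=manip.move_linear(at(.060),v=.05,contact_N=14)
    print('hit',hit,manip.current_eef_pos().round(4),manip.current_wrist_force().round(1),manip.current_time())
    manip.dwell(.8); snap('scene',f'down{n}')
    print(manip.current_eef_pos().round(4),manip.current_wrist_force().round(1))
    im=cv2.imread(f'pics/down{n}.png')[130:290,190:370]; cv2.imwrite(f'pics/down{n}_c.png',cv2.resize(im,None,fx=4,fy=3.6))
E
python3 -c "
from h import *
press(1)"
```

```text
hit True [0.522  0.1306 0.075 ] [-4.5 -0.3 14.2] 6.0917
[0.522  0.1306 0.0751] [-4.  -0.9 13.6]
```

View pics/down1_c.png

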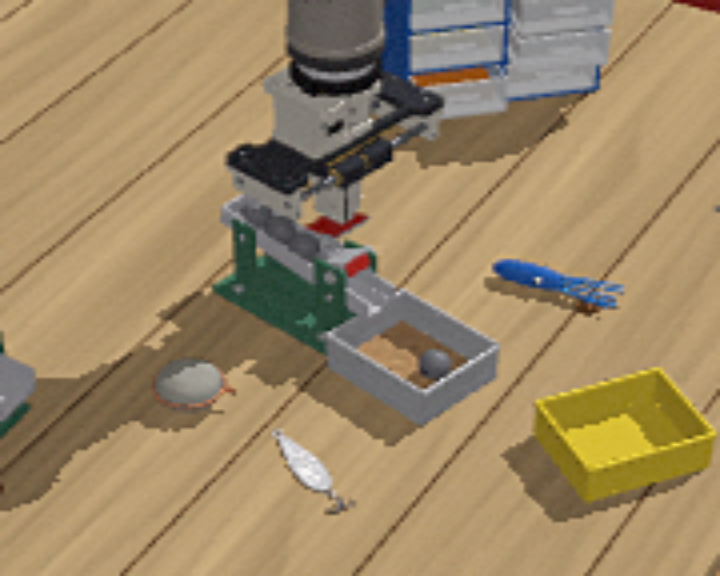

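The paddle is down on its stop, with the TCP at 75 mm as predicted. One sinker is in the tin at (436,362). I'll release fully, wait 1.2 s, and look before pressing again.

```bash
python3 - <<'E'
from h import *
manip.move_linear(at(.138),v=.12); manip.dwell(1.2)
snap('scene','up1'); print(manip.current_time(),manip.current_wrist_force().round(1))
im=cv2.imread('pics/up1.png')[130:290,190:370]; cv2.imwrite('pics/up1_c.png',cv2.resize(im,None,fx=4,fy=3.6))
E
```

```text
8.875 [-0.   0.3 -0.5]
```

View pics/up1_c.png

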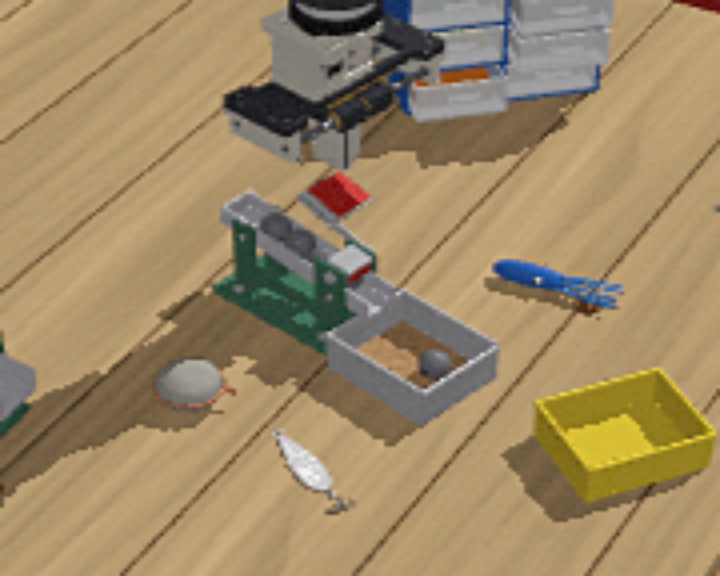

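The paddle is fully up at (338,190), the row has rolled down, and there is still exactly one sinker in the tin. Second press.

```bash
python3 -c "
from h import *
press(2)"
```

```text
hit True [0.522  0.1306 0.0751] [-3.7 -0.2 13.6] 10.0333
[0.522  0.1306 0.0752] [-2.7 -0.3 11.6]
```

View pics/down2_c.png

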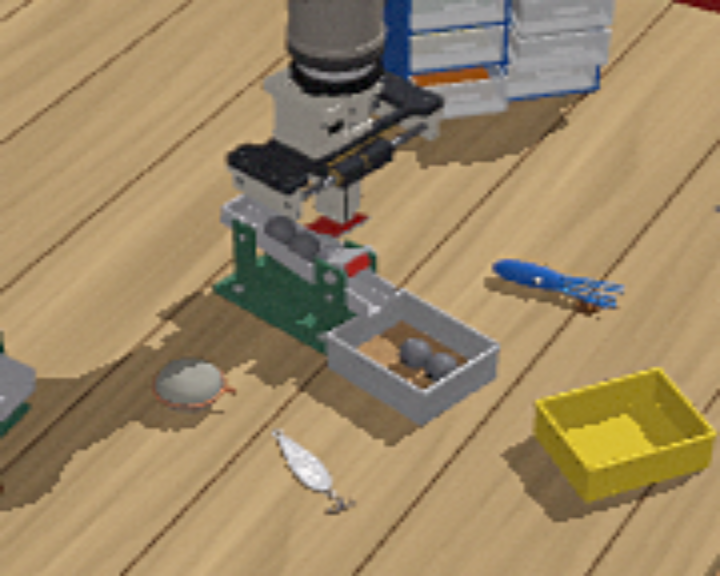

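Two sinkers are now in the tin, at (415,352) and (441,365). I'll release, back off, and do a final check.

```bash
python3 - <<'E'
from h import *
manip.move_linear(at(.2),v=.12); manip.dwell(1.2)
snap('scene','fin'); print(manip.current_time(),manip.current_wrist_force().round(1))
im=cv2.imread('pics/fin.png')[130:290,190:370]; cv2.imwrite('pics/fin_c.png',cv2.resize(im,None,fx=4,fy=3.6))
E
```

```text
13.3333 [-0.6  0.3  0. ]
```

View pics/fin_c.png

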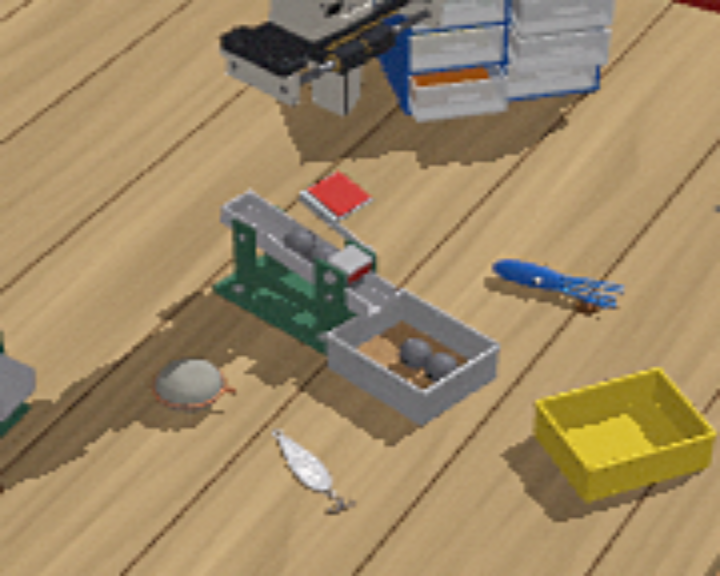

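The paddle is up at (338,192), two sinkers are in the tin, and the rest are still in the chute. The tin and tackle haven't moved, and the gripper is clear.

```bash
python3 -c "
from h import *
manip.hand_in(); print(manip.current_time())"
```

```text
the job is handed in; nothing more can be done
the job is handed in; nothing more can be done
```

I ran two sinkers out of the smaller, loaded green feeder into the grey cork-lined tin, one at a time, and handed the job in at about 13.3 s of the 38 s allowed.

- **Presses:** I pushed the paddle down to its stop twice with the closed fingertips. Both stopped at a fingertip height of 75 mm with about 14 N on the tool. I held each press 0.8 s, and pictures showed the new sinker in the tin before I let go.
- **Between presses:** I let the paddle spring fully back and waited 1.2 s. The picture showed exactly one sinker in the tin and the row rolled down.
- **Final picture:** There were two sinkers in the tin, the paddle was up, and the tin and tackle were where they started. The gripper was clear, with wrist force near zero.
- **Not seen directly:** The gate housing hides part of the chute, so I did not see all three remaining sinkers. I infer three from the two in the tin and none anywhere else.

No checks failed or disagreed.

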